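# Load the engraver's wheel rack in working order

### The job

The four mounted wheels in the white drip tray have been washed and stand in the order in which the engraver will use them on the next glass. Move them to the empty aluminium machine rack, keeping the same order from left to right as seen from the robot, so that each stands upright in its hole with its flange flat on the rack. Lower each one gently and do not drop any: the rims chip.

Things in the scene. Friction and masses are not known exactly. Their poses are not given: they have to be found in the camera images.
- wheel_flat: Plain grey stone disc 66 mm in diameter and 16 mm thick on an upright spindle, over a 48 mm flange 6 mm thick. Origin: centre of the flange's underside, z up. Below it a 45 mm shank, 14 mm tapering to 8 mm. On top a round nut 26 mm wide, 25 to 53 mm above the origin, on a 36 mm washer: grip the nut from above, fingertips above the washer. 0.1 to 0.37 kg.
- wheel_vee: Copper disc 59 mm in diameter and 12 mm thick whose rim is bevelled to a V on an upright spindle, over a 48 mm flange 6 mm thick. Origin: centre of the flange's underside, z up. Below it a 45 mm shank, 14 mm tapering to 8 mm. On top a round nut 26 mm wide, 21 to 49 mm above the origin, on a 36 mm washer: grip the nut from above, fingertips above the washer. 0.1 to 0.37 kg.
- wheel_round: Black rubber wheel 54 mm in diameter and 18 mm thick with a rounded rim on an upright spindle, over a 48 mm flange 6 mm thick. Origin: centre of the flange's underside, z up. Below it a 45 mm shank, 14 mm tapering to 8 mm. On top a round nut 26 mm wide, 27 to 55 mm above the origin, on a 36 mm washer: grip the nut from above, fingertips above the washer. 0.1 to 0.37 kg.
- wheel_cone: Cork wheel shaped as a blunt cone, 50 mm in diameter below and 37 mm above, 22 mm thick on an upright spindle, over a 48 mm flange 6 mm thick. Origin: centre of the flange's underside, z up. Below it a 45 mm shank, 14 mm tapering to 8 mm. On top a round nut 26 mm wide, 31 to 59 mm above the origin, on a 36 mm washer: grip the nut from above, fingertips above the washer. 0.1 to 0.37 kg.
- socket_flat: Grey plastic block fixed in the drip tray, in which wheel_flat stands at the start, flange on its top. 64 x 74 mm, 50 mm tall, with a 28 mm bore right through. Origin: centre of its underside, 5 mm above the bench. The four sockets look alike.
- socket_vee: Grey plastic block fixed in the drip tray, in which wheel_vee stands at the start, flange on its top. 64 x 74 mm, 50 mm tall, with a 28 mm bore right through. Origin: centre of its underside, 5 mm above the bench. The four sockets look alike.
- socket_round: Grey plastic block fixed in the drip tray, in which wheel_round stands at the start, flange on its top. 64 x 74 mm, 50 mm tall, with a 28 mm bore right through. Origin: centre of its underside, 5 mm above the bench. The four sockets look alike.
- socket_cone: Grey plastic block fixed in the drip tray, in which wheel_cone stands at the start, flange on its top. 64 x 74 mm, 50 mm tall, with a 28 mm bore right through. Origin: centre of its underside, 5 mm above the bench. The four sockets look alike.
- drip_tray: Low white tray fixed on the bench, 78 x 420 mm, 14 mm high, with four grey socket blocks in a row along its y axis at y = +123, +41, -41, -123 mm, x = 0, tops 55 mm above the bench; which wheel is where changes. Origin: on the bench under the row's middle; y to the robot's left, x away from it. Turned up to 0.15 rad. It may be nearer or farther than the rack.
- machine_rack: Fixed aluminium rack, 70 x 350 mm, empty: a plate with its top 55 mm above the bench, with four 28 mm through holes in a row along its y axis at y = +123, +41, -41, -123 mm, x = 0; open for the shanks below. Origin: on the bench under the row's middle; y to the robot's left, x away from it. Turned up to 0.15 rad. The fingers have most room closing across the row (along x).
Not all that is in view belongs to the job. What is shaped like the socket_flat but green or turquoise is not meant. What is shaped like the wheel_flat but green is not meant.

How it is judged:
By the outcome, as a careful person would: the job done as asked, in the order asked, and still so for the second after the job is handed in, with the robot touching nothing.
It also fails if it takes over 106 s, if anything falls off the work surface, if the arm or the gripper's body presses on something with over 40 N, if the wrist force passes 120 N, or if a joint passes its speed limit or range.

### The arm

A 7-joint arm with a two-finger parallel gripper is mounted at the origin on the work surface. World frame = base frame: x ahead of the robot, y to its left, z up, the work surface at z = 0. Lengths are in m, angles in degrees, forces in N, time in s.
With the tool pointing down it reaches from about 0.425 to 0.875 m from the base axis. Payload 8.4 kg.
Tool frame: the origin (TCP) lies on the centre line of the jaws, within the pads' length; the fingertips stand 8 mm ahead of it and the grasp point (between the pads) lies 11 mm behind it; z points along the fingers, y is the direction in which the jaws open and shut (so a half turn about z gives the same grasp; the last joint's range is limited). The gripper opens to 87 mm and grips with 3 to 60 N. Pads are 19 mm wide; open, the fingers measure 117 mm over their backs; the gripper's body (75 mm by 190 mm) begins 51 mm behind the grasp point.
Start: joints at [-73.694, 19.091, 2.286, 83.961, -0.768, 76.965, -3.352], TCP at [0.243, 0.603, 0.231] pointing down, gripper open.
Joint ranges: [-147.57, 147.57], [-21.85, 119.76], [-74.77, 79.35], [14.55, 137.4], [-85.83, 265.84], [4.83, 119.75], [-152.11, 152.11]. Speed limits (degrees/s): [127.2, 127.2, 159.86, 159.86, 180, 180, 180].

### API

Orientations are given as [roll, pitch, yaw] about the fixed x, y, z axes, in that order (R = Rz(yaw) Ry(pitch) Rx(roll)).
In Python, from cell import ctrl, eyes gives the robot as it stands. The module is installed in compiled form; this text tells all that it offers.
- The arm moves only by the shell command python3 -m jog 'ROWS' [OPENING] [FORCE]. ROWS is JSON, a list of rows, each a list of 2 entries, a list of its own where there are three numbers: the shift along the tool's x, y, z in mm, then the turn, a rotation vector about the tool's x, y, z in degrees. In form: [[[dx, dy, dz], [ax, ay, az]], ...]. A call has exactly 10 rows; each row shifts and turns the commanded pose from where the row before left it, along the tool's axes as they then stand; what a row does not reach is not made up. A row lasts 1/8 s, in which the tool goes at most 62.5 mm and 10.7 degrees, less where a joint would pass 70% of its speed; a pose out of reach is approached as far as the arm can. A call with a gripper value outside its range is refused whole. OPENING is the finger opening in mm, from 0 to 87, set as the call begins (- or left out, the last holds). The fingers move at their own pace and stop on an object; FORCE is the grip in N (left out, the last holds). Time passes only in rows, so rows that do not move let the fingers close, or fill a call up. It gives the time, the measured TCP pose, the force and the opening at its end, in the units of the state.
- ctrl.get_state(): the state, without advancing time (a new reading comes with each control period).
- eyes.grab_frame(name): name is "scene" or "top"; returns the picture (420x560x3 uint8, red, green, blue); there is no depth.
- eyes.camera_model(name): a dict with "K" (3x3 intrinsics, pixels), "k1" (the pictures are not rectified: a ray, as slopes to the right and down, at radius r is drawn at 1 + k1 r^2 times it, then the intrinsics apply), "rvec" (rotation vector, rad) and "tvec" (3), from world to camera coordinates, as OpenCV has them. Camera axes: x right, y down, z forward; pixel columns grow to the right and rows downward; lengths in m; the calibration is good to about 2 mm. A picture is of the moment at which its call begins. camera_model takes no time and is no camera call.
- ctrl.job_done(): hands the job in, once; it reports no verdict.
The state is a dict: "t": time; "qpos": joint angles; "dq": joint speeds; "joint_torque": joint torques, N m; "position": TCP position; "tool_rot": TCP orientation; "force": force on the tool from outside, world axes, zero at the start; "moment": the same for the moment, N m; "grip_width": finger opening in m.
Only numpy, scipy, OpenCV 4.12 (cv2) and the standard library are available. Lean on these libraries where they do the work, as an engineer would, in place of code of your own. Each camera call takes 0.05 s, during which the arm holds its last target. There are 200 camera calls.

## Working session

There is one attempt and no reset: what is moved stays moved. The work goes in short steps, Python scripts to look and compute and a shell command to move; the robot and the scene stay as the last step left them, time stands still between calls to the robot, and variables do not carry over. Pictures are saved under pics/ and viewed, on a budget of 14 in all, crops included, one or two more only if the job needs it, and the job is handed in when it is done.

```bash
mkdir -p pics; cat > h.py <<'E'
import numpy as np, cv2
from cell import ctrl, eyes
def grab(n,save=None):
    im=eyes.grab_frame(n)
    if save: cv2.imwrite('pics/'+save,im[:,:,::-1])
    return im
def ray(n,px):
    m=eyes.camera_model(n);K=np.array(m['K'],float);R=cv2.Rodrigues(np.array(m['rvec'],float))[0];t=np.array(m['tvec'],float).ravel()
    u=cv2.undistortPoints(np.array([[px]],float),K,np.array([m['k1'],0,0,0],float))[0,0]
    return -R.T@t, R.T@np.array([u[0],u[1],1])
def onz(n,px,z):
    c,d=ray(n,px); return c+d*(z-c[2])/d[2]
def proj(n,p):
    m=eyes.camera_model(n)
    return cv2.projectPoints(np.array(p,float).reshape(-1,1,3),np.array(m['rvec'],float),np.array(m['tvec'],float),np.array(m['K'],float),np.array([m['k1'],0,0,0],float))[0].reshape(-1,2)
E
python3 - <<'E'
from h import *
for n in('scene','top'):
    grab(n,n+'0.png'); print(n,ray(n,(280,210)),eyes.camera_model(n)['k1'])
print(ctrl.get_state())
E
```

```text
scene (array([1.03670891, 0.32870599, 0.67450738]), array([-0.52825305, -0.38725795, -0.75570499])) 0.00021040127574986094
top (array([0.51441873, 0.02293651, 0.72183   ]), array([ 0.1597132 ,  0.04520211, -0.98617215])) 0.03002780992499301
{'t': 0.1, 'qpos': array([-73.69328949,  19.12638291,   2.28472452,  84.0061146 ,
        -0.76807374,  76.96673073,  -3.35102746]), 'dq': array([-0.07784766, -0.0915344 ,  0.10434979, -0.09453631, -0.0413465 ,
        0.07150452, -0.02593761]), 'joint_torque': array([ 4.64758763e-03, -6.57807183e+01,  1.34047318e+00, -4.04711115e+01,
       -5.97722875e-02,  4.07320610e-02,  2.05489880e-05]), 'position': array([0.24325932, 0.60230907, 0.22976218]), 'tool_rot': array([-1.79916178e+02,  5.29667975e-03,  1.58009219e+02]), 'force': array([-0.72943917,  0.24965543, -0.10325795]), 'moment': array([ 0.01826445,  0.0039963 , -0.01755072]), 'grip_width': 0.0869708315937978}
```

View pics/scene0.png

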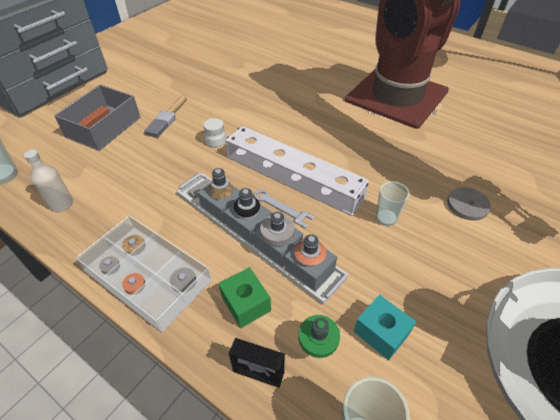

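View pics/top0.png

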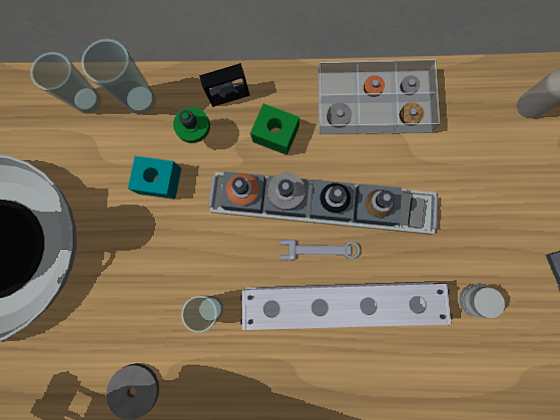

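Reading the top view (image up is +x, left is +y), these are the candidates:
- **Wheels in the white tray's grey sockets:** copper/vee (241,187), grey/flat (287,188), black/round (335,197), cork/cone (382,202).
- **Lookalikes to ignore:** green wheel (190,122), green block (275,128), turquoise block (154,176), and small discs in the compartment box (374,85), (410,84), (340,114), (412,113).
- **Target rack:** holes at (271,309), (320,307), (368,305), (418,304).

The four in the white tray fit the description. I'll check them in one close crop.

```bash
python3 - <<'E'
import cv2
im=cv2.imread('pics/top0.png')
a=cv2.resize(im[165:240,205:445],None,fx=3.3,fy=3.3,interpolation=cv2.INTER_CUBIC)
b=cv2.resize(im[278:335,235:475],None,fx=3.3,fy=3.3,interpolation=cv2.INTER_CUBIC)
cv2.imwrite('pics/c1.png',cv2.vconcat([a,b]))
from h import *
hsv=cv2.cvtColor(im,cv2.COLOR_BGR2HSV)
m=((hsv[...,1]<45)&(hsv[...,2]>150)).astype('uint8')*255
m[:278]=0;m[335:]=0;m[:,:238]=0;m[:,458:]=0
cs,h=cv2.findContours(m,cv2.RETR_CCOMP,cv2.CHAIN_APPROX_NONE)
for c,q in zip(cs,h[0]):
    if cv2.contourArea(c)>60:
        mo=cv2.moments(c);p=(mo['m10']/mo['m00'],mo['m01']/mo['m00'])
        print(q[3],cv2.contourArea(c),np.round(p,1),onz('top',p,.055).round(4),cv2.minAreaRect(c))
E
```

```text
-1 8093.0 [345.5 306.7] [ 0.4562 -0.058   0.055 ] ((345.538818359375, 306.5499572753906), (40.66521453857422, 208.2222442626953), 88.44131469726562)
1 259.0 [271.  308.6] [0.4521 0.0683 0.055 ] ((271.0000305175781, 308.5000305175781), (17.677669525146484, 17.677669525146484), 45.0)
1 262.0 [319.3 307.2] [ 0.455  -0.0139  0.055 ] ((319.5, 307.5), (18.384777069091797, 18.384777069091797), 45.0)
1 260.5 [368.  305.8] [ 0.4579 -0.0958  0.055 ] ((368.2500305175781, 305.7500305175781), (18.384775161743164, 17.677669525146484), 45.0)
1 255.0 [416.9 304.8] [ 0.4604 -0.1769  0.055 ] ((417.25006103515625, 304.7500305175781), (19.798988342285156, 17.677669525146484), 45.0)
```

View pics/c1.png

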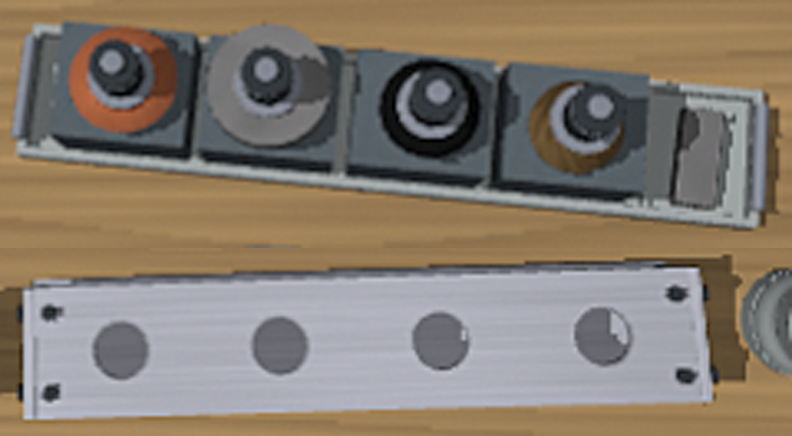

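The crop confirms the order from left to right: vee (copper), flat (grey), round (black), cone (cork). The nut tops are near (240,183), (286,186), (338,190) and (387,197). The rack's holes are clear. Next I'll measure the nut tops in both views.

```bash
python3 - <<'E'
from h import *
s=cv2.imread('pics/scene0.png')
cv2.imwrite('pics/c2.png',cv2.resize(s[155:275,190:350],None,fx=5,fy=5,interpolation=cv2.INTER_CUBIC))
P={'vee':(240.2,182.6,.104),'flat':(285.9,185.6,.108),'round':(337.7,190.5,.110),'cone':(386.8,196.8,.114)}
for k,(u,v,z) in P.items():
    p=onz('top',(u,v),z); print(k,p.round(4),((proj('scene',p)[0]-(190,155))*5).round(0))
m=eyes.camera_model('top');print(m['K'])
E
```

```text
vee [0.6614 0.1183 0.104 ] [599. 418.]
flat [0.6548 0.0414 0.108 ] [434. 302.]
round [ 0.6455 -0.0436  0.11  ] [270. 186.]
cone [ 0.6337 -0.1215  0.114 ] [138.  80.]
[[379.22234752   0.         281.95980121]
 [  0.         379.22234752 207.05427811]
 [  0.           0.           1.        ]]
```

View pics/c2.png

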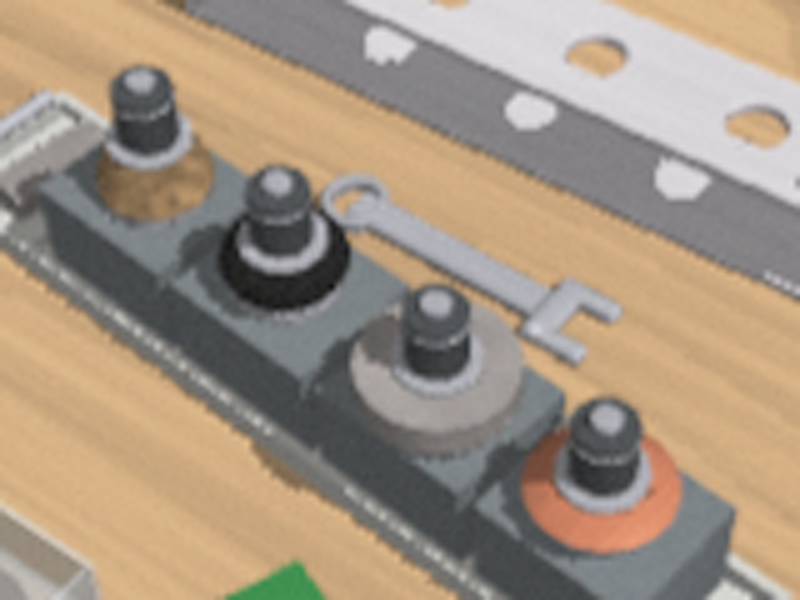

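The two views agree to about 1.5 px. First move: raise, turn to yaw 90 (tool x = world +y, tool y = world +x), then cross towards the vee.

```bash
python3 -m jog '[[[0,0,-50],[0,0,0]],[[0,0,-50],[0,0,0]],[[0,0,0],[0,0,9.7]],[[0,0,0],[0,0,9.7]],[[0,0,0],[0,0,9.7]],[[0,0,0],[0,0,9.7]],[[0,0,0],[0,0,9.7]],[[0,0,0],[0,0,9.7]],[[0,0,0],[0,0,9.8]],[[0,0,0],[0,0,0]]]' 60 30
```

```text
t: 1.35
position: [0.2433, 0.6026, 0.3301]
tool_rot: [-180.0, 0.0, 90.1]
force: [-0.1, -0.5, 0.3]
grip_width: 0.0598
```

```bash
python3 -m jog '[[[-44,38,0],[0,0,0]],[[-44,38,0],[0,0,0]],[[-44,38,0],[0,0,0]],[[-44,38,0],[0,0,0]],[[-44,38,0],[0,0,0]],[[-44,38,0],[0,0,0]],[[-44,38,0],[0,0,0]],[[-44,38,0],[0,0,0]],[[-44,38,0],[0,0,0]],[[0,0,0],[0,0,0]]]'
```

```text
t: 2.6
position: [0.588, 0.2009, 0.3303]
tool_rot: [180.0, 0.2, 89.8]
force: [-0.2, -0.2, 1.0]
grip_width: 0.0598
```

```bash
python3 -m jog '[[[-40,36,30],[0,0,0]],[[-42,37,30],[0,0,0]],[[0,0,50],[0,0,0]],[[0,0,50],[0,0,0]],[[0,0,20],[0,0,0]],[[0,0,0],[0,0,0]],[[0,0,0],[0,0,0]],[[0,0,0],[0,0,0]],[[0,0,0],[0,0,0]],[[0,0,0],[0,0,0]]]'; python3 - <<'E'
from h import *
for n in ('scene','top'):grab(n,n+'1.png')
print(ctrl.get_state()['position'],ctrl.get_state()['tool_rot'])
a=cv2.imread('pics/top1.png')[130:330,150:450];b=cv2.imread('pics/scene1.png')[110:310,190:440]
cv2.imwrite('pics/c3.png',cv2.hconcat([cv2.resize(a,(420,280)),cv2.resize(b,(350,280))]))
E
```

```text
t: 3.85
position: [0.658, 0.1254, 0.1515]
tool_rot: [180.0, -0.0, 90.0]
force: [0.1, 0.6, -0.1]
grip_width: 0.0597
[0.65791776 0.12541832 0.15120958] [ 1.79990298e+02 -4.26863048e-03  9.00112098e+01]
```

View pics/c3.png

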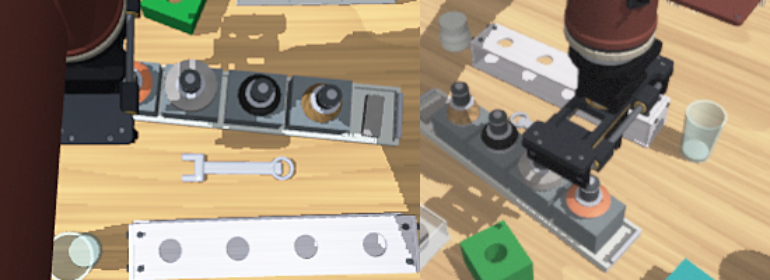

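Seen close up, the gripper is over the vee: the copper disc sits between the fingers in both views, with nothing in the way. Next: shift by (-6, +3), lower 64 mm and close.

```bash
python3 -m jog '[[[-6,3,0],[0,0,0]],[[0,0,15],[0,0,0]],[[0,0,15],[0,0,0]],[[0,0,15],[0,0,0]],[[0,0,10],[0,0,0]],[[0,0,5],[0,0,0]],[[0,0,4],[0,0,0]],[[0,0,0],[0,0,0]],[[0,0,0],[0,0,0]],[[0,0,0],[0,0,0]]]'
```

```text
t: 5.2
position: [0.6611, 0.1195, 0.0874]
tool_rot: [180.0, -0.0, 90.0]
force: [0.4, 0.2, -0.8]
grip_width: 0.0601
```

```bash
python3 -m jog '[[[0,0,0],[0,0,0]],[[0,0,0],[0,0,0]],[[0,0,0],[0,0,0]],[[0,0,0],[0,0,0]],[[0,0,0],[0,0,0]],[[0,0,0],[0,0,0]],[[0,0,0],[0,0,0]],[[0,0,0],[0,0,0]],[[0,0,0],[0,0,0]],[[0,0,0],[0,0,0]]]' 15 25
```

```text
t: 6.45
position: [0.6608, 0.1194, 0.087]
tool_rot: [-180.0, 0.0, 90.0]
force: [-2.1, -0.1, 0.9]
grip_width: 0.0252
```

```bash
python3 -m jog '[[[0,0,-3],[0,0,0]],[[0,0,-12],[0,0,0]],[[0,0,-25],[0,0,0]],[[0,0,-30],[0,0,0]],[[0,-10,-10],[0,0,0]],[[0,-30,0],[0,0,0]],[[0,-45,0],[0,0,0]],[[-15,-45,0],[0,0,0]],[[-20,-45,0],[0,0,0]],[[-16,-34,0],[0,0,0]]]'
python3 -m jog '[[[0,0,0],[0,0,0]],[[0,0,0],[0,0,0]],[[0,0,0],[0,0,0]],[[0,0,0],[0,0,0]],[[0,0,0],[0,0,0]],[[0,0,0],[0,0,0]],[[0,0,0],[0,0,0]],[[0,0,0],[0,0,0]],[[0,0,0],[0,0,0]],[[0,0,0],[0,0,0]]]'
python3 - <<'E'
from h import *
for n in ('scene','top'):grab(n,n+'2.png')
a=cv2.imread('pics/top2.png')[230:350,180:480];b=cv2.imread('pics/scene2.png')[90:290,190:430]
cv2.imwrite('pics/c4.png',cv2.vconcat([cv2.resize(a,(600,240)),cv2.resize(b,(600,360),interpolation=cv2.INTER_CUBIC)]))
s=ctrl.get_state();print(s['position'],s['force'],s['grip_width'])
E
```

```text
t: 7.7
position: [0.4492, 0.0676, 0.1662]
tool_rot: [-179.9, -0.0, 90.0]
force: [0.3, -0.7, -3.0]
grip_width: 0.0255
t: 8.95
position: [0.4519, 0.0684, 0.1671]
tool_rot: [180.0, -0.0, 90.0]
force: [0.8, 0.0, -4.4]
grip_width: 0.0251
[0.45187525 0.06836118 0.16704523] [-0.03950089 -0.29528759 -3.10966493] 0.02560992220688746
```

View pics/c4.png

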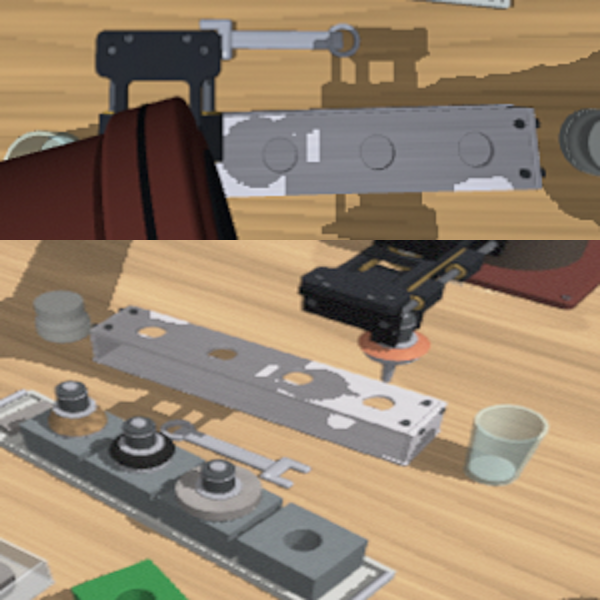

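The vee hangs upright over hole 1 (shank tip at crop (388,380)). I'll check the tip against the hole numerically.

```bash
python3 - <<'E'
from h import *
print(onz('scene',(345.2,168.3),.090))
# hole centre, scene crop (379,402)
print(onz('scene',(190+379*.4,90+162*.5556),.055))
E
```

```text
[0.45355508 0.07279352 0.09      ]
[0.45554539 0.06961721 0.055     ]
```

```bash
python3 -m jog '[[[-1.5,1,0],[0,0,0]],[[0,0,12],[0,0,0]],[[0,0,15],[0,0,0]],[[0,0,15],[0,0,0]],[[0,0,12],[0,0,0]],[[0,0,10],[0,0,0]],[[0,0,6],[0,0,0]],[[0,0,3],[0,0,0]],[[0,0,0],[0,0,0]],[[0,0,0],[0,0,0]]]'
python3 -m jog '[[[0,0,1],[0,0,0]],[[0,0,1],[0,0,0]],[[0,0,1],[0,0,0]],[[0,0,1],[0,0,0]],[[0,0,1],[0,0,0]],[[0,0,0.7],[0,0,0]],[[0,0,0.5],[0,0,0]],[[0,0,0],[0,0,0]],[[0,0,0],[0,0,0]],[[0,0,0],[0,0,0]]]'
```

```text
t: 10.3
position: [0.4532, 0.067, 0.0944]
tool_rot: [180.0, -0.0, 90.0]
force: [-0.6, 0.9, -3.3]
grip_width: 0.025
t: 11.55
position: [0.4529, 0.0669, 0.0879]
tool_rot: [180.0, 0.0, 90.0]
force: [0.0, -1.3, -3.7]
grip_width: 0.0252
```

```bash
python3 -m jog '[[[0,0,0.4],[0,0,0]],[[0,0,0.4],[0,0,0]],[[0,0,0.4],[0,0,0]],[[0,0,0.4],[0,0,0]],[[0,0,0.4],[0,0,0]],[[0,0,0],[0,0,0]],[[0,0,0],[0,0,0]],[[0,0,0],[0,0,0]],[[0,0,0],[0,0,0]],[[0,0,0],[0,0,0]]]'
```

```text
t: 12.8
position: [0.4529, 0.0669, 0.0868]
tool_rot: [-180.0, -0.0, 90.0]
force: [-7.0, -2.1, 13.3]
grip_width: 0.0254
```

Contact shows as 13 N upward. Release, rise, and go to the flat wheel.

```bash
python3 -m jog '[[[0,0,-0.8],[0,0,0]],[[0,0,0],[0,0,0]],[[0,0,0],[0,0,0]],[[0,0,0],[0,0,0]],[[0,0,0],[0,0,0]],[[0,0,0],[0,0,0]],[[0,0,0],[0,0,0]],[[0,0,0],[0,0,0]],[[0,0,-10],[0,0,0]],[[0,0,-25],[0,0,0]]]' 60
python3 -m jog '[[[0,0,-30],[0,0,0]],[[0,10,-5],[0,0,0]],[[0,30,0],[0,0,0]],[[0,45,0],[0,0,0]],[[-10,45,0],[0,0,0]],[[-10,42,0],[0,0,0]],[[-5,30,0],[0,0,0]],[[0,0,0],[0,0,0]],[[0,0,0],[0,0,0]],[[0,0,0],[0,0,0]]]'
python3 - <<'E'
from h import *
grab('scene','scene3.png')
cv2.imwrite('pics/c5.png',cv2.resize(cv2.imread('pics/scene3.png')[90:290,190:430],(600,500),interpolation=cv2.INTER_CUBIC))
E
```

```text
t: 14.05
position: [0.4522, 0.0666, 0.1218]
tool_rot: [-179.9, 0.1, 90.0]
force: [0.0, -0.1, -0.4]
grip_width: 0.0601
t: 15.3
position: [0.6542, 0.0423, 0.1567]
tool_rot: [-180.0, -0.0, 90.0]
force: [-0.2, 0.2, -0.2]
grip_width: 0.0602
```

View pics/c5.png

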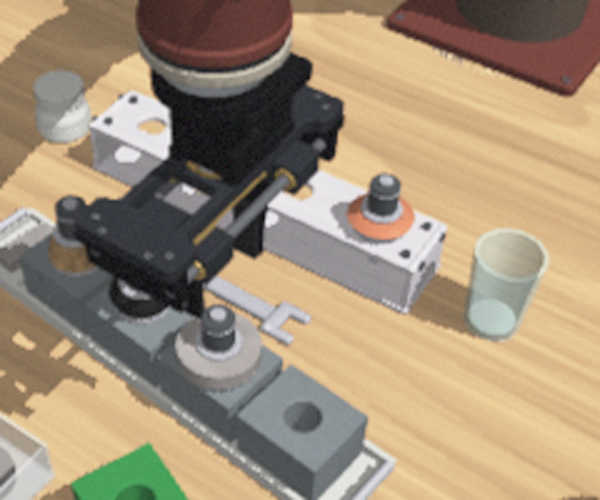

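The vee stands upright in hole 1 (crop (382,205)), and the gripper is over the flat wheel (nut at (218,320)). Lower and grip.

```bash
python3 -m jog '[[[0,0,15],[0,0,0]],[[0,0,15],[0,0,0]],[[0,0,15],[0,0,0]],[[0,0,12],[0,0,0]],[[0,0,6],[0,0,0]],[[0,0,2.7],[0,0,0]],[[0,0,0],[0,0,0]],[[0,0,0],[0,0,0]],[[0,0,0],[0,0,0]],[[0,0,0],[0,0,0]]]'
python3 -m jog '[[[0,0,0],[0,0,0]],[[0,0,0],[0,0,0]],[[0,0,0],[0,0,0]],[[0,0,0],[0,0,0]],[[0,0,0],[0,0,0]],[[0,0,0],[0,0,0]],[[0,0,0],[0,0,0]],[[0,0,0],[0,0,0]],[[0,0,0],[0,0,0]],[[0,0,0],[0,0,0]]]' 15 25
```

```text
t: 16.6
position: [0.655, 0.0419, 0.0912]
tool_rot: [180.0, -0.0, 90.0]
force: [0.5, 0.1, -0.1]
grip_width: 0.0601
t: 17.85
position: [0.6549, 0.0419, 0.0909]
tool_rot: [180.0, 0.0, 90.0]
force: [2.8, 0.2, -1.2]
grip_width: 0.0255
```

```bash
python3 -m jog '[[[0,0,-3],[0,0,0]],[[0,0,-12],[0,0,0]],[[0,0,-25],[0,0,0]],[[0,0,-30],[0,0,0]],[[0,-10,-10],[0,0,0]],[[0,-30,0],[0,0,0]],[[-5,-45,0],[0,0,0]],[[-20,-45,0],[0,0,0]],[[-20,-40,0],[0,0,0]],[[-12.5,-29,0],[0,0,0]]]'
python3 -m jog '[[[0,0,0],[0,0,0]],[[0,0,0],[0,0,0]],[[0,0,0],[0,0,0]],[[0,0,10],[0,0,0]],[[0,0,15],[0,0,0]],[[0,0,0],[0,0,0]],[[0,0,0],[0,0,0]],[[0,0,0],[0,0,0]],[[0,0,0],[0,0,0]],[[0,0,0],[0,0,0]]]'
python3 - <<'E'
from h import *
grab('scene','scene4.png')
cv2.imwrite('pics/c6.png',cv2.resize(cv2.imread('pics/scene4.png')[110:230,220:380],(800,600),interpolation=cv2.INTER_CUBIC))
H=[[.4521,.0683,.055],[.4550,-.0139,.055],[.4579,-.0958,.055],[.4604,-.1769,.055]]
print(((proj('scene',H)-(220,110))*5).round())
E
```

```text
t: 19.1
position: [0.4531, -0.0165, 0.1701]
tool_rot: [-179.9, -0.0, 90.0]
force: [0.4, 0.6, -3.3]
grip_width: 0.0255
t: 20.35
position: [0.456, -0.0156, 0.1461]
tool_rot: [180.0, -0.0, 90.0]
force: [0.2, -0.0, -3.4]
grip_width: 0.025
[[609. 344.]
 [448. 273.]
 [297. 207.]
 [158. 145.]]
```

View pics/c6.png

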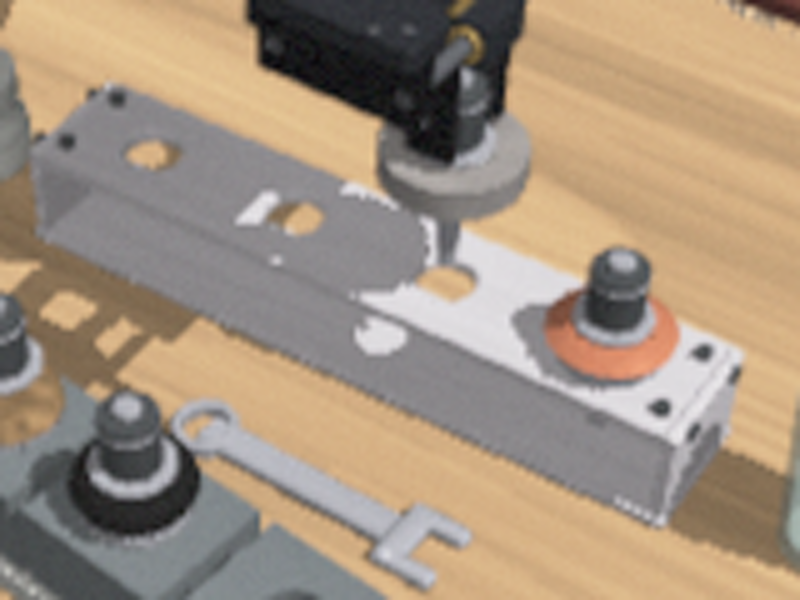

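The flat's tip (449,262) is about 10 mm above the centre of hole 2 (446,283), so it's aligned. Lower: fast to 4 mm above, then creep.

```bash
python3 -m jog '[[[0,0,10],[0,0,0]],[[0,0,12],[0,0,0]],[[0,0,12],[0,0,0]],[[0,0,8],[0,0,0]],[[0,0,5],[0,0,0]],[[0,0,3],[0,0,0]],[[0,0,1],[0,0,0]],[[0,0,1],[0,0,0]],[[0,0,0],[0,0,0]],[[0,0,0],[0,0,0]]]'
python3 -m jog '[[[0,0,0.5],[0,0,0]],[[0,0,0.5],[0,0,0]],[[0,0,0.5],[0,0,0]],[[0,0,0.4],[0,0,0]],[[0,0,0.4],[0,0,0]],[[0,0,0.4],[0,0,0]],[[0,0,0],[0,0,0]],[[0,0,0],[0,0,0]],[[0,0,0],[0,0,0]],[[0,0,0],[0,0,0]]]'
```

```text
t: 21.65
position: [0.456, -0.0156, 0.0941]
tool_rot: [180.0, -0.0, 90.0]
force: [0.0, -0.6, -3.8]
grip_width: 0.0252
t: 22.9
position: [0.4559, -0.0156, 0.0913]
tool_rot: [-180.0, 0.0, 90.0]
force: [0.8, 1.2, -3.6]
grip_width: 0.0251
```

```bash
python3 -m jog '[[[0,0,0.4],[0,0,0]],[[0,0,0.4],[0,0,0]],[[0,0,0.4],[0,0,0]],[[0,0,0],[0,0,0]],[[0,0,0],[0,0,0]],[[0,0,0],[0,0,0]],[[0,0,0],[0,0,0]],[[0,0,0],[0,0,0]],[[0,0,0],[0,0,0]],[[0,0,0],[0,0,0]]]'
```

```text
t: 24.15
position: [0.456, -0.0156, 0.0907]
tool_rot: [-180.0, -0.0, 90.0]
force: [-5.5, -0.1, 9.9]
grip_width: 0.0256
```

Seated (10 N upward). Release and go to the round wheel.

```bash
python3 -m jog '[[[0,0,-0.5],[0,0,0]],[[0,0,0],[0,0,0]],[[0,0,0],[0,0,0]],[[0,0,0],[0,0,0]],[[0,0,0],[0,0,0]],[[0,0,0],[0,0,0]],[[0,0,0],[0,0,0]],[[0,0,0],[0,0,0]],[[0,0,-10],[0,0,0]],[[0,0,-25],[0,0,0]]]' 60
python3 -m jog '[[[0,0,-30],[0,0,0]],[[0,10,-5],[0,0,0]],[[0,30,0],[0,0,0]],[[-5,45,0],[0,0,0]],[[-10,45,0],[0,0,0]],[[-10,40,0],[0,0,0]],[[-2.4,19.5,0],[0,0,0]],[[0,0,0],[0,0,0]],[[0,0,0],[0,0,0]],[[0,0,0],[0,0,0]]]'
python3 - <<'E'
from h import *
grab('scene','scene5.png')
cv2.imwrite('pics/c7.png',cv2.resize(cv2.imread('pics/scene5.png')[90:290,190:430],(600,500),interpolation=cv2.INTER_CUBIC))
E
```

```text
t: 25.4
position: [0.4552, -0.0158, 0.1258]
tool_rot: [-179.9, 0.1, 90.0]
force: [0.7, 0.2, 0.5]
grip_width: 0.0599
t: 26.65
position: [0.6448, -0.0427, 0.1607]
tool_rot: [-180.0, -0.0, 90.0]
force: [-0.2, -0.8, 0.0]
grip_width: 0.0603
```

View pics/c7.png

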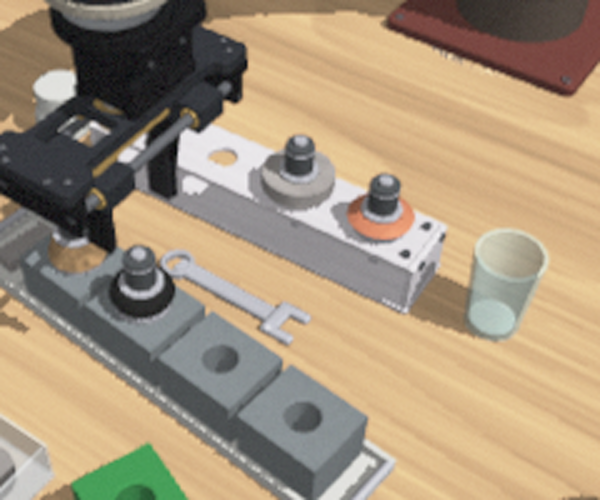

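Flat and vee stand upright in holes 2 and 1 (crop (298,175) and (382,205)). The gripper is over the round wheel (138,270). Pick it.

```bash
python3 -m jog '[[[0,0,15],[0,0,0]],[[0,0,15],[0,0,0]],[[0,0,15],[0,0,0]],[[0,0,12],[0,0,0]],[[0,0,7],[0,0,0]],[[0,0,3.5],[0,0,0]],[[0,0,0],[0,0,0]],[[0,0,0],[0,0,0]],[[0,0,0],[0,0,0]],[[0,0,0],[0,0,0]]]'
python3 -m jog '[[[0,0,0],[0,0,0]],[[0,0,0],[0,0,0]],[[0,0,0],[0,0,0]],[[0,0,0],[0,0,0]],[[0,0,0],[0,0,0]],[[0,0,0],[0,0,0]],[[0,0,0],[0,0,0]],[[0,0,0],[0,0,0]],[[0,0,0],[0,0,0]],[[0,0,0],[0,0,0]]]' 15 25
```

```text
t: 27.95
position: [0.6455, -0.043, 0.0933]
tool_rot: [180.0, -0.0, 90.0]
force: [-0.1, 0.4, -0.1]
grip_width: 0.0602
t: 29.2
position: [0.6454, -0.043, 0.093]
tool_rot: [-180.0, 0.0, 90.0]
force: [-0.5, 0.1, -1.0]
grip_width: 0.0257
```

```bash
python3 -m jog '[[[0,0,-3],[0,0,0]],[[0,0,-12],[0,0,0]],[[0,0,-25],[0,0,0]],[[0,0,-30],[0,0,0]],[[0,-10,-10],[0,0,0]],[[0,-30,0],[0,0,0]],[[-5,-45,0],[0,0,0]],[[-20,-45,0],[0,0,0]],[[-17,-35,0],[0,0,0]],[[-12,-21.5,0],[0,0,0]]]'
python3 -m jog '[[[0,0,0],[0,0,0]],[[0,0,0],[0,0,0]],[[0,0,0],[0,0,0]],[[0,0,10],[0,0,0]],[[0,0,15],[0,0,0]],[[0,0,0],[0,0,0]],[[0,0,0],[0,0,0]],[[0,0,0],[0,0,0]],[[0,0,0],[0,0,0]],[[0,0,0],[0,0,0]]]'
python3 - <<'E'
from h import *
grab('scene','scene6.png')
cv2.imwrite('pics/c8.png',cv2.resize(cv2.imread('pics/scene6.png')[110:230,220:380],(800,600),interpolation=cv2.INTER_CUBIC))
E
```

```text
t: 30.45
position: [0.4564, -0.0975, 0.1723]
tool_rot: [-180.0, -0.1, 90.0]
force: [0.3, 0.1, -0.8]
grip_width: 0.0254
t: 31.7
position: [0.459, -0.097, 0.1482]
tool_rot: [180.0, -0.0, 90.0]
force: [-0.0, 0.1, -1.4]
grip_width: 0.0251
```

View pics/c8.png

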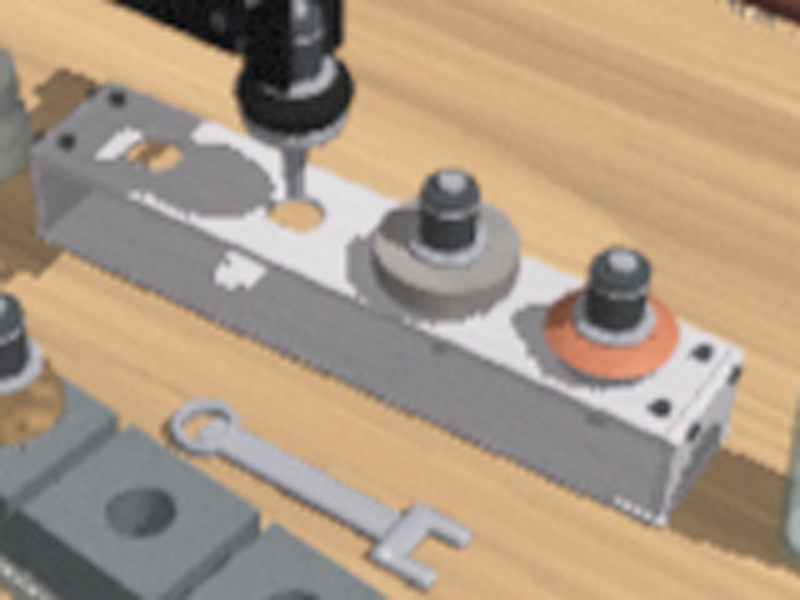

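The round's tip (296,197) is over the centre of hole 3 (299,217). Lower.

```bash
python3 -m jog '[[[0,0,10],[0,0,0]],[[0,0,12],[0,0,0]],[[0,0,12],[0,0,0]],[[0,0,8],[0,0,0]],[[0,0,5],[0,0,0]],[[0,0,3],[0,0,0]],[[0,0,1],[0,0,0]],[[0,0,1],[0,0,0]],[[0,0,0.5],[0,0,0]],[[0,0,0],[0,0,0]]]'
python3 -m jog '[[[0,0,0.5],[0,0,0]],[[0,0,0.5],[0,0,0]],[[0,0,0.5],[0,0,0]],[[0,0,0.4],[0,0,0]],[[0,0,0.4],[0,0,0]],[[0,0,0.4],[0,0,0]],[[0,0,0],[0,0,0]],[[0,0,0],[0,0,0]],[[0,0,0],[0,0,0]],[[0,0,0],[0,0,0]]]'
```

```text
t: 33.0
position: [0.459, -0.097, 0.0956]
tool_rot: [180.0, -0.0, 90.0]
force: [0.3, 0.1, -1.9]
grip_width: 0.0255
t: 34.25
position: [0.4589, -0.097, 0.0928]
tool_rot: [-180.0, 0.0, 90.0]
force: [-0.2, 0.3, -0.6]
grip_width: 0.0254
```

```bash
python3 -m jog '[[[0,0,0.4],[0,0,0]],[[0,0,0.4],[0,0,0]],[[0,0,0],[0,0,0]],[[0,0,0],[0,0,0]],[[0,0,0],[0,0,0]],[[0,0,0],[0,0,0]],[[0,0,0],[0,0,0]],[[0,0,0],[0,0,0]],[[0,0,0],[0,0,0]],[[0,0,0],[0,0,0]]]'
```

```text
t: 35.5
position: [0.4589, -0.097, 0.0927]
tool_rot: [-180.0, -0.0, 90.0]
force: [-6.0, 0.7, 12.4]
grip_width: 0.0254
```

Seated (12 N). Release and go to the cone.

```bash
python3 -m jog '[[[0,0,-0.5],[0,0,0]],[[0,0,0],[0,0,0]],[[0,0,0],[0,0,0]],[[0,0,0],[0,0,0]],[[0,0,0],[0,0,0]],[[0,0,0],[0,0,0]],[[0,0,0],[0,0,0]],[[0,0,0],[0,0,0]],[[0,0,-10],[0,0,0]],[[0,0,-25],[0,0,0]]]' 60
python3 -m jog '[[[0,0,-30],[0,0,0]],[[0,10,-5],[0,0,0]],[[0,30,0],[0,0,0]],[[-5,45,0],[0,0,0]],[[-10,45,0],[0,0,0]],[[-7,32,0],[0,0,0]],[[-2,12.7,0],[0,0,0]],[[0,0,0],[0,0,0]],[[0,0,0],[0,0,0]],[[0,0,0],[0,0,0]]]'
python3 - <<'E'
from h import *
grab('scene','scene7.png')
cv2.imwrite('pics/c9.png',cv2.resize(cv2.imread('pics/scene7.png')[90:290,170:410],(600,500),interpolation=cv2.INTER_CUBIC))
E
```

```text
t: 36.75
position: [0.4582, -0.0971, 0.1278]
tool_rot: [-179.9, 0.0, 90.0]
force: [0.3, -0.6, 0.0]
grip_width: 0.0598
t: 38.0
position: [0.633, -0.1207, 0.163]
tool_rot: [180.0, -0.0, 90.0]
force: [-0.1, -0.6, 0.1]
grip_width: 0.0601
```

View pics/c9.png

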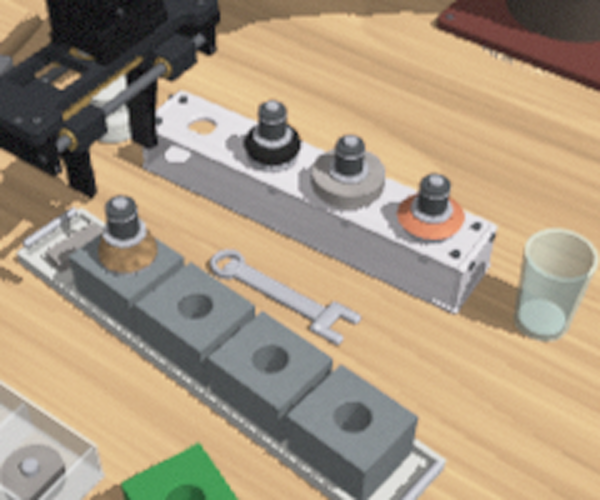

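Three wheels stand upright in the rack in order, and the gripper is over the cone (nut at crop (121,215)). Lower to z = 0.097 and grip.

```bash
python3 -m jog '[[[0,0,15],[0,0,0]],[[0,0,15],[0,0,0]],[[0,0,15],[0,0,0]],[[0,0,12],[0,0,0]],[[0,0,6],[0,0,0]],[[0,0,3],[0,0,0]],[[0,0,0],[0,0,0]],[[0,0,0],[0,0,0]],[[0,0,0],[0,0,0]],[[0,0,0],[0,0,0]]]'
python3 -m jog '[[[0,0,0],[0,0,0]],[[0,0,0],[0,0,0]],[[0,0,0],[0,0,0]],[[0,0,0],[0,0,0]],[[0,0,0],[0,0,0]],[[0,0,0],[0,0,0]],[[0,0,0],[0,0,0]],[[0,0,0],[0,0,0]],[[0,0,0],[0,0,0]],[[0,0,0],[0,0,0]]]' 15 25
```

```text
t: 39.3
position: [0.6337, -0.121, 0.0968]
tool_rot: [180.0, -0.0, 90.0]
force: [-0.2, 0.1, -0.0]
grip_width: 0.0597
t: 40.55
position: [0.6336, -0.121, 0.0965]
tool_rot: [-180.0, 0.0, 90.0]
force: [0.9, 1.1, -0.0]
grip_width: 0.0256
```

```bash
python3 -m jog '[[[0,0,-3],[0,0,0]],[[0,0,-12],[0,0,0]],[[0,0,-25],[0,0,0]],[[0,0,-30],[0,0,0]],[[0,-10,-10],[0,0,0]],[[0,-30,0],[0,0,0]],[[-8,-45,0],[0,0,0]],[[-20,-40,0],[0,0,0]],[[-17,-30,0],[0,0,0]],[[-12,-17.5,0],[0,0,0]]]'
python3 -m jog '[[[0,0,0],[0,0,0]],[[0,0,0],[0,0,0]],[[0,0,0],[0,0,0]],[[0,0,10],[0,0,0]],[[0,0,15],[0,0,0]],[[0,0,0],[0,0,0]],[[0,0,0],[0,0,0]],[[0,0,0],[0,0,0]],[[0,0,0],[0,0,0]],[[0,0,0],[0,0,0]]]'
python3 - <<'E'
from h import *
grab('scene','scene8.png')
cv2.imwrite('pics/c10.png',cv2.resize(cv2.imread('pics/scene8.png')[100:220,200:360],(800,600),interpolation=cv2.INTER_CUBIC))
E
```

```text
t: 41.8
position: [0.4586, -0.1786, 0.1758]
tool_rot: [-180.0, -0.1, 90.0]
force: [0.5, -0.1, -2.5]
grip_width: 0.0251
t: 43.05
position: [0.4612, -0.178, 0.1517]
tool_rot: [180.0, -0.0, 90.0]
force: [-0.6, 0.6, -3.0]
grip_width: 0.0254
```

View pics/c10.png

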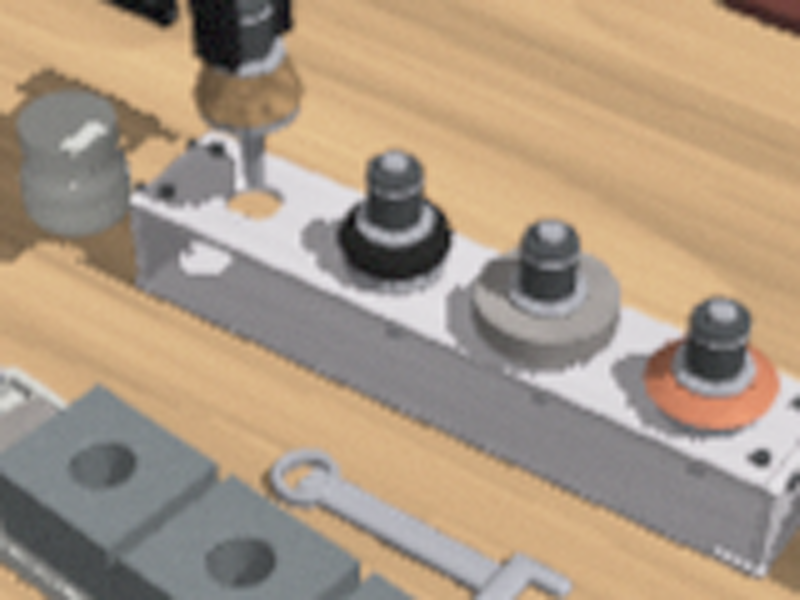

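The cone's tip (255,185) is over the centre of hole 4 (255,205). Lower.

```bash
python3 -m jog '[[[0,0,10],[0,0,0]],[[0,0,12],[0,0,0]],[[0,0,12],[0,0,0]],[[0,0,8],[0,0,0]],[[0,0,5],[0,0,0]],[[0,0,3],[0,0,0]],[[0,0,1],[0,0,0]],[[0,0,1],[0,0,0]],[[0,0,0.5],[0,0,0]],[[0,0,0],[0,0,0]]]'
python3 -m jog '[[[0,0,0.5],[0,0,0]],[[0,0,0.5],[0,0,0]],[[0,0,0.5],[0,0,0]],[[0,0,0.4],[0,0,0]],[[0,0,0.4],[0,0,0]],[[0,0,0.4],[0,0,0]],[[0,0,0],[0,0,0]],[[0,0,0],[0,0,0]],[[0,0,0],[0,0,0]],[[0,0,0],[0,0,0]]]'
```

```text
t: 44.35
position: [0.4612, -0.178, 0.0991]
tool_rot: [180.0, -0.0, 90.0]
force: [-0.7, 0.1, -2.4]
grip_width: 0.0256
t: 45.6
position: [0.4612, -0.178, 0.0964]
tool_rot: [180.0, 0.0, 90.0]
force: [-0.7, 0.1, -0.3]
grip_width: 0.0255
```

```bash
python3 -m jog '[[[0,0,0.4],[0,0,0]],[[0,0,0.4],[0,0,0]],[[0,0,0],[0,0,0]],[[0,0,0],[0,0,0]],[[0,0,0],[0,0,0]],[[0,0,0],[0,0,0]],[[0,0,0],[0,0,0]],[[0,0,0],[0,0,0]],[[0,0,0],[0,0,0]],[[0,0,0],[0,0,0]]]'
```

```text
t: 46.85
position: [0.4613, -0.178, 0.0963]
tool_rot: [180.0, -0.0, 90.0]
force: [-3.6, 2.1, 11.7]
grip_width: 0.0255
```

Seated (12 N). Release, move up and away, then the final look.

```bash
python3 -m jog '[[[0,0,-0.5],[0,0,0]],[[0,0,0],[0,0,0]],[[0,0,0],[0,0,0]],[[0,0,0],[0,0,0]],[[0,0,0],[0,0,0]],[[0,0,0],[0,0,0]],[[0,0,0],[0,0,0]],[[0,0,0],[0,0,0]],[[0,0,-10],[0,0,0]],[[0,0,-25],[0,0,0]]]' 60
python3 -m jog '[[[0,0,-40],[0,0,0]],[[0,0,-40],[0,0,0]],[[0,0,-40],[0,0,0]],[[-30,20,0],[0,0,0]],[[-40,20,0],[0,0,0]],[[-40,20,0],[0,0,0]],[[-40,20,0],[0,0,0]],[[0,0,0],[0,0,0]],[[0,0,0],[0,0,0]],[[0,0,0],[0,0,0]]]'
python3 - <<'E'
from h import *
for n in ('scene','top'):grab(n,n+'9.png')
a=cv2.imread('pics/top9.png')[150:350,180:480];b=cv2.imread('pics/scene9.png')[100:250,195:420]
cv2.imwrite('pics/c11.png',cv2.hconcat([cv2.resize(a,(400,267)),cv2.resize(b,(400,267))]))
E
```

```text
t: 48.1
position: [0.4604, -0.178, 0.1313]
tool_rot: [-179.9, 0.0, 90.0]
force: [0.8, 0.4, 0.3]
grip_width: 0.0603
t: 49.35
position: [0.5414, -0.3267, 0.2516]
tool_rot: [179.9, -0.0, 90.1]
force: [-0.8, 0.9, -0.1]
grip_width: 0.0598
```

View pics/c11.png

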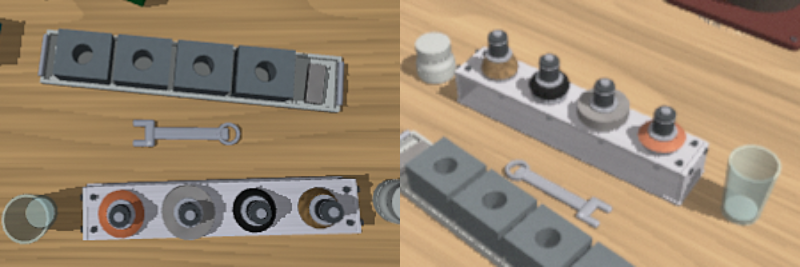

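All four wheels stand upright in the rack in the original order: copper (120,213), grey (189,213), black (257,212), cork (325,210). The tray is empty and the robot is clear.

```bash
python3 -c "
from cell import ctrl
print(ctrl.job_done())"
```

```text
the job is handed in; nothing more can be done
None
```

All four wheels are in the aluminium rack in their original order, left to right as seen from the robot: vee, flat, round, cone. I gripped each by its nut and lowered it slowly. I released each one only after its flange touched the rack, at 10–13 N.

In the last pictures from both cameras, all four stand upright in their holes, the drip tray is empty and nothing else has moved. The job was handed in at about 49.5 s of the 106 s allowed, with the gripper well clear.

No check failed. The two cameras differed by 1–3 mm on positions; I made one small correction for that, well within the play in the holes.

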